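# Clip a pipe into the gluing jig and keep it pressed on the end plate

## Task

Take the white pipe from its wooden rest and push it down past the sprung jaw of the gluing jig until it sits fully home in both forks, with the jaw closed over it and its end still short of the end plate. Then slide it gently along the forks against the sprung end plate and, as my third hand, keep it pressed there with a steady push of about 12 N for a couple of seconds, never ramming the plate to the end of its spring. Finish while still holding and pushing it (I glue next, do not let go), and leave the roll of tape and the two loose rings alone.

Things in the scene. Friction and masses are not known exactly. Their poses are not given: they have to be found in the camera images.
- pipe: White plastic pipe, 27 mm outside diameter, 240 mm long, about 80 g, lying level and loose in the wooden rest. Origin at its middle on its axis, 50 mm above the table at the start; its own x axis runs along the pipe (either end may lead; it may roll about x).
- rest: Fixed wooden rest: base 200 x 80 x 12 mm, two notched blocks 18 mm thick at x = -75 and +75 mm, 60 mm wide, 48.5 mm high. The pipe lies along its x axis, underside 36.5 mm up; between the blocks (132 mm clear) the fingers reach it from above. Origin on the table under its middle.
- jig: Fixed plywood jig, base 15 mm high, x -110 to +220, y -45 to +45 mm of its origin on the table. A seated pipe lies along the jig's x at y = 0, axis 60 mm up. Jaw on the +y side, end plate at the +x end before an 85 mm high block (x 184 to 206). With the pipe's middle at x = 0 its end is 20 mm short of the plate. A pipe with its axis 125 mm up clears forks and jaw.
- fork_back (a point): Seat of the fork at the jig's x = -75 mm: point on the pipe's axis when seated (60 mm up). Aluminium, 18 mm thick along x; slot 29.5 mm wide, floor at 46.5 mm; cheek on the -y side 67.5 mm high, then flaring outward to 95 mm.
- fork_front (a point): The same for the equal fork at x = +75 mm, next to the end plate. Between the forks 132 mm are clear for the fingers.
- jaw (a joint): Hinge angle of the dark steel jaw in rad: 0 closed, grows as it is pushed outward to the jig's +y (up to 0.6). One bar along x, 24 mm up, carries two arms with ramped lips, one at each fork. A pipe pushed straight down at y = 0 opens it to about 0.13, taking 5 to 10 N in all; it springs back to 0 once the pipe is home.
- jaw_lip (a point): Inner lower edge of the jaw's lip at the +x fork: when closed about 6 mm to the +y side of the pipe's centre line and 74 mm above the table, just over the seated pipe. From there the ramp rises to +y, to 100 mm high at y = +26 mm.
- end_plate: Sprung aluminium plate, 50 x 50 x 8 mm, square to the jig's x. Origin: centre of the face that the pipe's end meets, 60 mm up, at jig x = 140 mm when free. Gives way along the jig's +x by up to 30 mm: push = 2 N + 0.8 N per mm (12 N at 12.5 mm). This travel shows the push truly; the force felt at the wrist also holds the pipe's friction in the forks, several N if it is pressed down on their floor.
- tape: Bystander: roll of brown tape lying flat, 68 mm diameter, 24 mm high; origin under its centre. Leave alone.
- big_ring: Bystander: white plastic ring lying flat, 70 mm diameter, 30 mm high; origin under its centre. Leave alone.
- small_ring: Bystander: white plastic ring lying flat, 40 mm diameter, 30 mm high; origin under its centre. Leave alone.
There are look-alikes about, which are no part of the job. Of the things shaped like the pipe, the white one is meant.

How it is judged (in metres and radians):
On the way, in this order (a step that is already met when the one before it is completed fails the run):
1. the pipe sits home in both forks under the closed jaw, not yet on the end plate (z of pipe in the frame of jig between 0.056 and 0.064 m and y of pipe in the frame of jig between -0.004 and 0.004 m and angle between the x axis of pipe and the x axis of jig, either way round below 0.04 rad and value of joint jaw below 0.05 rad and contact force between pipe and end_plate below 1 N), for 0.2 s.
2. the pipe, still home, is pressed on the end plate with 8 to 17 N for one second (z of pipe in the frame of jig between 0.056 and 0.064 m and y of pipe in the frame of jig between -0.004 and 0.004 m and angle between the x axis of pipe and the x axis of jig, either way round below 0.04 rad and value of joint jaw below 0.05 rad and contact force between pipe and end_plate between 8 and 17 N and contact force between the fingers and pipe above 1 N), for 1 s.
At the end, for the whole second after the job is handed in: The pipe lies home in the forks (axis within 4 mm of its place sideways and in height, within 0.04 rad of the jig's axis), the jaw is closed (below 0.05 rad), the fingers touch the pipe and the pipe presses on the end plate with 8 to 17 N, throughout the last second (all of step 2); the arm keeps its last pose, push and grip.
It fails at once if the end plate is rammed (over 25 N) (contact force between anything else and end_plate above 25 N).
It fails at once if a bystander is moved more than 30 mm (distance of any of tape, big_ring, small_ring from where it was at the start of the episode above 0.03 m).
It also fails if it takes over 51 s, if anything falls off the work surface, if the arm or the gripper's body presses on something with over 40 N, if the wrist force passes 120 N, or if a joint passes its speed limit or range.

## Robot

A 6-joint arm with a two-finger parallel gripper is mounted at the origin on the work surface. World frame = base frame: x ahead of the robot, y to its left, z up, the work surface at z = 0. Lengths are in mm, angles in rad, forces in N, time in s.
With the tool pointing down it reaches from about 350 to 875 mm from the base axis. Payload 4.2 kg.
Tool frame: the origin (TCP) lies midway between the tips of the shut fingers; the grasp point (between the pads) lies 19 mm behind it; z points along the fingers, y is the line along which they close (so a half turn about z gives the same grasp; the last joint's range is limited). The gripper opens to 85 mm and grips with 20 to 120 N. Pads are 22 mm wide; open, the fingers measure 114 mm over their backs; the gripper's body (76 mm by 85 mm) begins 54 mm behind the grasp point. The pads swing forward as they close: fully open they stand 13 mm farther back than shut.
Start: joints at [-0.939, 0.385, 0.008, 0, -1.194, -0.259], TCP at [227.654, -582.042, 231.312] pointing down, gripper open.
Joint ranges: [-3.14, 3.14], [-1.21, 2.06], [-1.07, 1.41], [-3.16, 2.05], [-2.99, -0.16], [-3.1, 3.1]. Speed limits (rad/s): [2.79, 2.79, 3.14, 3.14, 3.14, 3.14].

## Interface

Orientations are given as a unit quaternion [x, y, z, w].
In Python, from bench import * gives the robot as it stands.
- The arm moves only by the tool drive_tool, never from a script. Its argument "plan" is a list that holds one entry, the list of rows, each a list of 5 numbers: the closure, from -1 (fully open) to 1 (shut), then the shift along the world's x, y, z in mm, then the turn about the world's z in degrees. A call has 1 to 20 rows; each row shifts and turns the commanded pose from where the row before left it; what a row does not reach is not made up. A row lasts 1/12 s, in which the tool goes at most 41.7 mm and 7.16 degrees, less where a joint would pass 70% of its speed; a pose out of reach is approached as far as the arm can. A call is refused whole if a number of a shift passes 41.7 or a number of a turn 7.16, either way. A call with a gripper value outside its range is refused whole. The fingers move at their own pace and stop on an object; the grip force is fixed at half the most. Time passes only in rows, so rows that do not move let the fingers close. It gives the time, the measured TCP pose, the force, the opening and the grip force at its end, in the units of the state.
- read_state(): the state, without advancing time (a new reading comes with each control period).
- get_image(name): name is "side" or "top" or "wrist"; returns (picture, depth): 400x640x3 uint8, red, green, blue; 400x640 float32, mm along the optical axis (not along the pixel's ray), 0 where there is no reading.
- camera_model(name): a dict with "fx", "fy", "cx", "cy" (pixels), "distortion" ([k1, k2, p1, p2, k3] as OpenCV has them; the pictures are not rectified), "R" (3x3) and "t" (3): a world point X has camera coordinates R X + t; the wrist camera has in their place "mount" (4x4, takes a point from camera to tool coordinates, whose origin is the TCP and whose axes are the flange's). Camera axes: x right, y down, z forward; pixel columns grow to the right and rows downward; lengths in mm; the calibration is good to about 2 mm. A picture is of the moment at which its call begins: read the wrist's pose just before it. camera_model takes no time and is no camera call.
- job_done(): hands the job in; it is judged then, once.
The state is a dict: "clock": time; "joints": joint angles; "joint_vel": joint speeds; "joint_efforts": joint torques, N m; "position": TCP position; "ee_rot": TCP orientation; "contact_force": force on the tool from outside, world axes, zero at the start; "wrist_torque": the same for the moment, N m; "gripper_width": finger opening in mm; "grasp_force": force on a finger pad.
Only numpy, scipy, OpenCV 4.12 (cv2) and the standard library are available. Lean on these libraries where they do the work, as an engineer would, in place of code of your own. Each camera call takes 0.05 s, during which the arm holds its last target. There are 200 camera calls.

## Working session

There is one attempt and no reset: what is moved stays moved. The work goes in short steps, Python scripts to look and compute and a tool call to move; the robot and the scene stay as the last step left them, time stands still between calls to the robot, and variables do not carry over. Pictures are saved under pics/ and viewed, at most 10 in all, crops included, and the job is handed in when it is done.

Besides the shell and the picture viewer there is one more tool, called by a JSON object that holds its "fn" and its "kwargs". drive_tool: Moves the arm, as the interface text tells. Its arguments: {"type":"object","properties":{"plan":{"type":"array"}},"required":["plan"]}

```bash
mkdir -p pics
cat > h.py <<'E'
from bench import *
import numpy as np, cv2
from scipy.spatial.transform import Rotation as Rn
def cam(name,s=None):
    m=camera_model(name); K=np.array([[m['fx'],0,m['cx']],[0,m['fy'],m['cy']],[0,0,1]]); d=np.array(m['distortion'],float)
    if 'mount' in m:
        s=s or read_state(); T=np.eye(4); T[:3,:3]=Rn.from_quat(s['ee_rot']).as_matrix(); T[:3,3]=s['position']
        W=T@np.array(m['mount']); R=W[:3,:3].T; t=-R@W[:3,3]
    else: R=np.array(m['R']); t=np.array(m['t'])
    return K,d,R,t.ravel()
def ray(c,px):
    K,d,R,t=c; p=cv2.undistortPoints(np.array(px,float).reshape(-1,1,2),K,d).reshape(-1,2)
    return -R.T@t, np.c_[p,np.ones(len(p))]@R
def onplane(c,px,z):
    o,v=ray(c,px); return o+v*((z-o[2])/v[:,2])[:,None]
def proj(c,X):
    K,d,R,t=c; return cv2.projectPoints(np.array(X,float).reshape(-1,1,3),cv2.Rodrigues(R)[0],t,K,d)[0].reshape(-1,2)
def world(c,dep,px):
    o,v=ray(c,px); px=np.array(px).astype(int); return o+v*dep[px[:,1],px[:,0]][:,None]
E
python3 - <<'E'
from h import *
print(read_state())
for n in ('top','side','wrist'):
    im,d=get_image(n); cv2.imwrite(f'pics/{n}0.png',im[:,:,::-1]); np.save(f'{n}0.npy',d)
    K,dd,R,t=cam(n); print(n,K[0,0],dd,'pos',-R.T@t,'fwd',R[2])
E
```

```text
{'clock': 0.0, 'joints': array([-9.39414483e-01,  3.85567150e-01,  6.60841553e-03, -5.08920509e-04,
       -1.19400160e+00, -2.58602361e-01]), 'joint_vel': array([ 0.00066446,  0.00152628, -0.00028488, -0.00051053,  0.00064576,
        0.00072396]), 'joint_efforts': array([-4.13047173e-04, -3.92290270e+01,  1.88400489e+01,  4.18612987e+00,
       -4.60226816e-03,  9.41533443e-06]), 'position': array([ 227.43170917, -581.51392003,  230.20690846]), 'ee_rot': array([-1.85220012e-01,  9.82696454e-01,  1.07843736e-03, -2.52274006e-04]), 'contact_force': array([-0.48250224,  0.38892212, -0.86475823]), 'wrist_torque': array([ 0.01081262,  0.02641952, -0.0250776 ]), 'grasp_force': 0.0, 'gripper_width': 85.30498832654835}
top 510.88158914783804 [-0.07302008  0.          0.          0.          0.        ] pos [ 348.76919214  -23.94596215 1243.329559  ] fwd [ 0.1116658   0.00733695 -0.99371873]
side 403.7381068670327 [-0.04101871  0.          0.          0.          0.        ] pos [395.50826266 602.93223217 667.83864989] fwd [ 0.06682202 -0.73634889 -0.67329424]
wrist 289.36448625568903 [-0.05023013  0.          0.          0.          0.        ] pos [ 161.60427937 -607.3087685   372.51242668] fwd [ 0.25530309  0.10127936 -0.9615419 ]
```

View pics/top0.png

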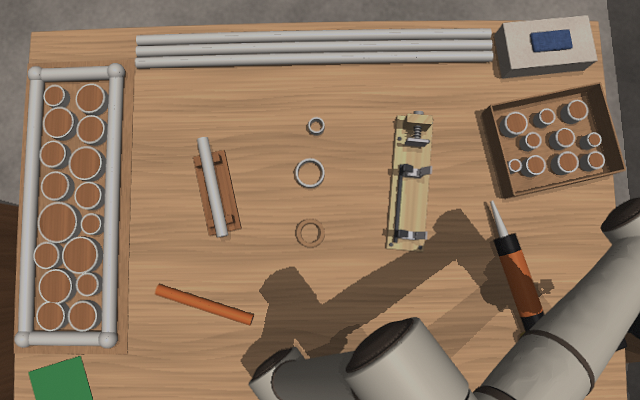

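View pics/side0.png

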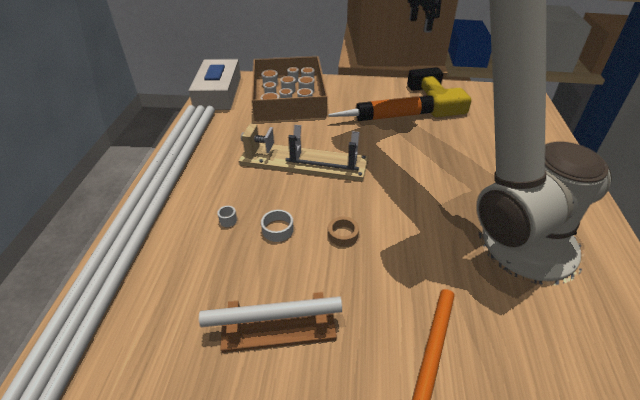

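Candidates for the pipe:
- White pipe in the rest: top (212,187), side (272,312).
- Orange pipe: top (205,303).
- Three long white bars: top (315,47).
- Tray frame rails, left of the top view, around x 30 to 115.

The white pipe in the rest fits the description. The jig is at top (410,180), with its end plate towards the top of the picture at (415,140). The bystanders are at top (316,126), (310,173) and (310,233). Next I measure and check with a close crop.

Run:
```python
from h import *
def seg(n,roi):
    im=cv2.imread(f'pics/{n}0.png'); hsv=cv2.cvtColor(im,cv2.COLOR_BGR2HSV); x0,y0,x1,y1=roi
    m=np.zeros(im.shape[:2],np.uint8); m[y0:y1,x0:x1]=((hsv[y0:y1,x0:x1,1]<50)&(hsv[y0:y1,x0:x1,2]>85))*255
    c=max(cv2.findContours(m,0,1)[0],key=cv2.contourArea); r=cv2.minAreaRect(c); b=cv2.boxPoints(r)
    e=sorted([(np.linalg.norm(b[i]-b[(i+1)%4]),tuple((b[i]+b[(i+1)%4])/2)) for i in range(4)],key=lambda q:q[0])[:2]
    return r,np.array([q[1] for q in e])
T=cam('top');S=cam('side')
rt,et=seg('top',(185,125,250,245)); rs,es=seg('side',(190,285,350,335)); print(rt,et,rs,es)
# triangulate centre line: for each top end, plane-intersect with side plane of centre line
oS,vS=ray(S,es); nrm=np.cross(vS[0],vS[1]); oT,vT=ray(T,et)
P=oT+vT*((oS-oT)@nrm/(vT@nrm))[:,None]; print('tri ends',P,np.linalg.norm(P[0]-P[1]))
print('onplane50',onplane(T,et,50),onplane(S,es,50)); 
print('yaw',np.degrees(np.arctan2(*(onplane(T,et,50)[0]-onplane(T,et,50)[1])[[1,0]])))
dT=np.load('top0.npy'); c=et.mean(0); f=np.linspace(.1,.9,9)[:,None]; pp=et[0]*(1-f)+et[1]*f; print('depth top of pipe',world(T,dT,pp).round(1))
for n,p in dict(small=(316,126),big=(310,173),tape=(310,233)).items(): print(n,onplane(T,[p],30)[0])
print(onplane(T,[(398,118),(431,118),(387,247),(423,250)],15))
im=cv2.imread('pics/top0.png')
a=cv2.resize(im[95:260,370:450],None,fx=3.6,fy=3.6,interpolation=cv2.INTER_CUBIC);b=cv2.resize(im[125:250,180:260],None,fx=3.6,fy=3.6,interpolation=2)
o=np.zeros((594,800,3),np.uint8); o[:a.shape[0],:288]=a[:594]; o[:b.shape[0],300:588]=b
cv2.imwrite('pics/crop1.png',o)
im=cv2.imread('pics/side0.png'); cv2.imwrite('pics/crop2.png',cv2.resize(im[110:190,225:380],None,fx=5,fy=5,interpolation=2))
```

```text
((211.888916015625, 186.41928100585938), (101.20179748535156, 11.287750244140625), 78.27488708496094) [[201.60597 136.87422]
 [222.17186 235.96434]] ((270.0273132324219, 311.2664489746094), (15.890996932983398, 143.299560546875), 84.14398956298828) [[341.3032  303.95612]
 [198.75143 318.57678]]
tri ends [[637.79671361 267.63433878  49.53939589]
 [399.64915731 216.19379032  49.00406614]] 243.64046292685964
onplane50 [[637.68519714 267.52183737  50.        ]
 [399.60672911 215.99354063  50.        ]] [[399.80132518 216.85028014  50.        ]
 [638.57792037 268.09049597  50.        ]]
yaw 12.212393954656617
depth top of pipe [[609.7 258.2  66.5]
 [586.5 253.9  62.8]
 [562.1 248.   65.7]
 [538.  242.1  68.9]
 [515.3 238.3  63.2]
 [492.  233.5  62. ]
 [468.6 228.5  61.7]
 [445.2 223.2  63.4]
 [422.2 218.6  61.5]]
small [664.24042208  -7.21493665  30.        ]
big [548.67403828   8.80111763  30.        ]
tape [404.55674487  10.60804474  30.        ]
[[ 685.25419683 -209.71465198   15.        ]
 [ 684.2072896  -291.51526536   15.        ]
 [ 368.81934762 -173.01859771   15.        ]
 [ 360.16233046 -259.28436888   15.        ]]
```

View pics/crop1.png

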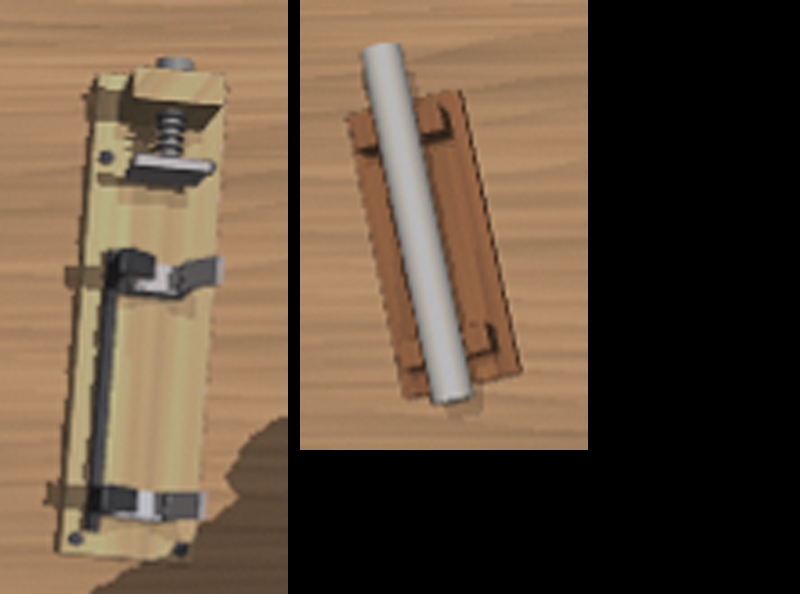

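View pics/crop2.png

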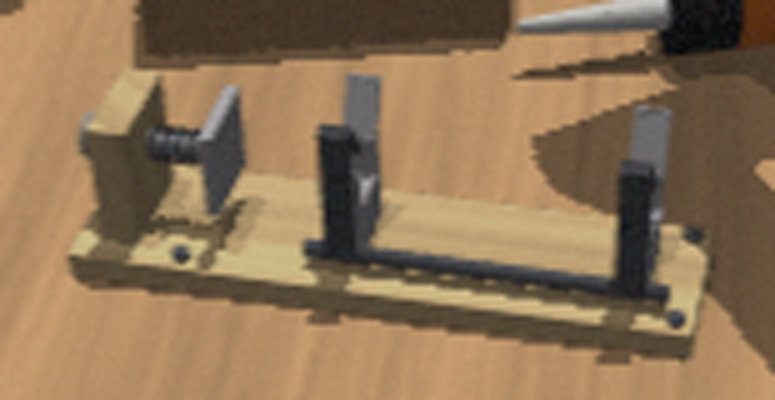

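The top crop shows the white pipe (centre (212,186)) lying in the wooden rest, so the choice is confirmed. Its middle is at about (518.7, 241.9, 49.3), with a yaw of 12.2°. The jig crops show dark jaw arms on world +y, grey cheeks on -y and the end plate at the far +x end, with a yaw of about -6°. Next I look at the jig with the wrist camera.

{"fn": "drive_tool", "kwargs": {"plan": [[[-1,27,32,8,-2.5],[-1,27,32,8,-2.5],[-1,27,32,8,-2.5],[-1,27,32,8,-2.5],[-1,27,32,8,-2.5],[-1,27,32,8,-2.5],[-1,27,32,8,-2.5],[-1,27,32,8,-2.5],[-1,27,32,8,-2.5],[-1,27,32,8,-2.5],[-1,22,30,0,-2.4],[-1,0,0,0,0],[-1,0,0,0,0],[-1,0,0,0,0]]]}}

```text
clock: 1.32
position: [513.3, -239.1, 309.0]
ee_rot: [0.052, 0.999, 0.0, -0.001]
contact_force: [-0.4, -0.3, 0.1]
gripper_width: 85.3
grasp_force: 0.0
```

Run:
```python
from h import *
import pickle
s=read_state(); im,d=get_image('wrist'); cv2.imwrite('pics/w1.png',im[:,:,::-1]); pickle.dump((cam('wrist',s),d),open('w1.pkl','wb')); print(s['position'],s['ee_rot'],s['joints'],s['contact_force'])
```

```text
[ 513.29942407 -239.08069692  309.03332585] [ 5.22819163e-02  9.98632174e-01  6.83919673e-05 -6.14042991e-04] [-1.49805814e-01  2.40316868e-01 -5.22138483e-03 -1.70930396e-05
 -1.32649364e+00 -1.52559792e+00] [-0.39513405 -0.29484264  0.10044545]
```

View pics/w1.png

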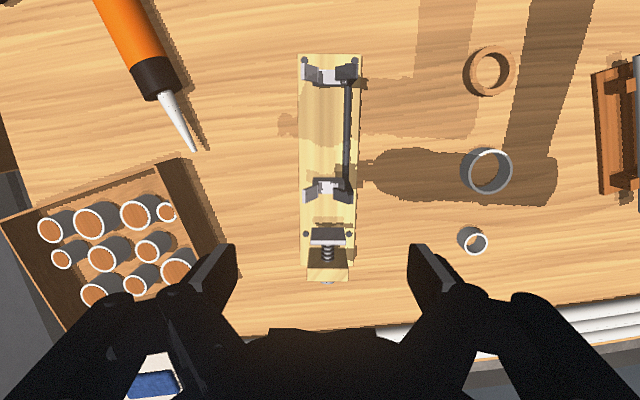

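The whole jig is in view: forks at rows 75 and 190, the slot centre at about column 328, the end plate at (327,236). I go lower for a sharper second view.

{"fn": "drive_tool", "kwargs": {"plan": [[[-1,0,0,-25,0],[-1,0,0,-25,0],[-1,0,0,-25,0],[-1,0,0,-25,0],[-1,0,0,0,0],[-1,0,0,0,0],[-1,0,0,0,0]]]}}

```text
clock: 1.95
position: [514.1, -240.5, 211.2]
ee_rot: [0.053, 0.999, -0.001, 0.001]
contact_force: [0.0, -0.4, 0.7]
gripper_width: 85.7
grasp_force: 0.0
```

Run:
```python
from h import *
import pickle
s=read_state(); im,d=get_image('wrist'); im=np.ascontiguousarray(im[:,:,::-1]); cv2.imwrite('pics/w2.png',im); pickle.dump((cam('wrist',s),d),open('w2.pkl','wb')); print(s['position'],s['ee_rot'])
a=cv2.resize(im[10:140,265:395],None,fx=3,fy=3,interpolation=2);b=cv2.resize(im[140:340,265:395],None,fx=3,fy=3,interpolation=2)
o=np.zeros((600,785,3),np.uint8);o[:390,:390]=a;o[:,395:785]=b;cv2.imwrite('pics/w2c.png',o)
```

```text
[ 514.07683084 -240.45147082  211.23763927] [ 5.31126691e-02  9.98587613e-01 -6.18346297e-04  1.20072899e-03]
```

View pics/w2c.png

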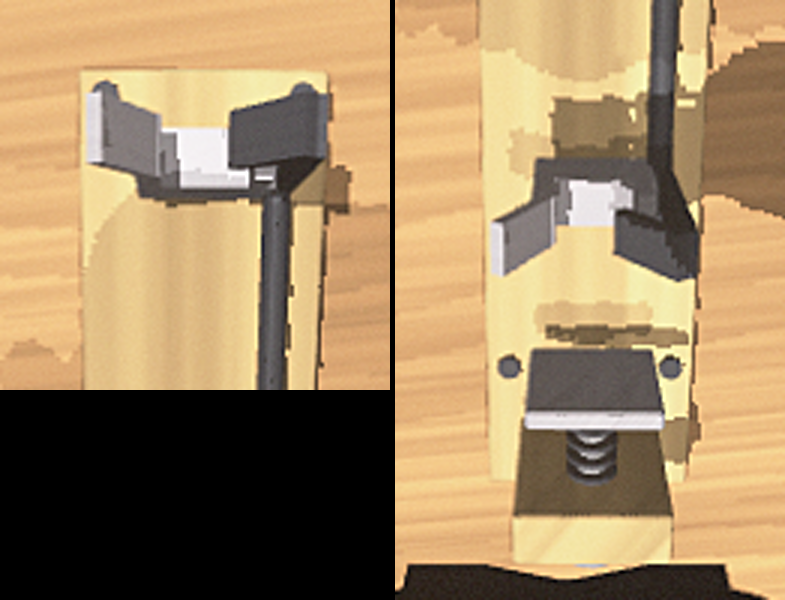

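The crop shows the base edges at columns 80 and 326 (left panel), the bright fork floor at about (205,158), the jaw lips on the right and the plate's upper edge at row 410 (right panel). I cast those points onto their planes and check heights with the depth reading.

Run:
```python
from h import *
import pickle
c,d=pickle.load(open('w2.pkl','rb'))
L=lambda x,y:(265+x/3,10+y/3); R=lambda x,y:(265+(x-395)/3,140+y/3)
# base edges: yellow vs wood borders found by column gradient at chosen rows
im=cv2.imread('pics/w2.png'); lab=cv2.cvtColor(cv2.GaussianBlur(im,(3,3),0),cv2.COLOR_BGR2LAB).astype(float)
hue=cv2.cvtColor(im,cv2.COLOR_BGR2HSV)[:,:,0]
E_=lambda p,z:onplane(c,p,z)
left=[];
for r in range(45,290,5):
    g=np.abs(np.diff(lab[r,284:304],axis=0)).sum(1); left.append((284.5+g.argmax(),r))
left=np.array(left); P=E_(left,15)[:,:2]
vx,vy,x0,y0=cv2.fitLine(P.astype(np.float32),cv2.DIST_HUBER,0,.5,.001).ravel()
res=(P-[x0,y0])@[-vy,vx]; print('left edge yaw',np.degrees(np.arctan2(vy,vx)),'at',x0,y0,'res',np.abs(res).round(1).mean())
src=[];dst=[];lab_=[]
def add(n,px,z,X): src.append(X);dst.append(E_([px],z)[0,:2]);lab_.append(n)
add('backL',L(80,72),15,(-110,-45));add('backR',L(327,70),15,(-110,45))
add('frontL',R(490,479),15,(220,-45));add('frontR',R(686,480),15,(220,45))
add('plTL',R(525,410),85,(140,-25));add('plTR',R(664,410),85,(140,25))
add('plBL',R(533,350),35,(140,-25));add('plBR',R(652,350),35,(140,25))
add('blkL',R(512,516),85,(184,-np.nan));add('blkR',R(673,516),85,(184,np.nan))
src=np.array(src);dst=np.array(dst); ok=~np.isnan(src[:,1])
a,b=src[ok],dst[ok]; A=a-a.mean(0);B=b-b.mean(0); th=np.arctan2((A[:,0]*B[:,1]-A[:,1]*B[:,0]).sum(),(A*B).sum()); Q=np.array([[np.cos(th),-np.sin(th)],[np.sin(th),np.cos(th)]]); o=b.mean(0)-Q@a.mean(0)
print('jig yaw',np.degrees(th),'origin',o)
for n,p,q in zip(lab_,src,dst): print(n,q.round(1),'jig',((q-o)@Q).round(1))
for n,p,z in [('floorB',L(205,158),46.5),('cheekB',L(160,140),67.5),('cheekB2',L(160,175),67.5),('flareB',L(90,130),95),('floorF',R(590,205),46.5),('cheekF',R(555,215),67.5),('lipB',L(229,140),74),('lipF',R(614,225),74),('lipFtop',R(692,278),100)]:
    w=world(c,d,[p])[0]; print(n,'plane jig',((E_([p],z)[0,:2]-o)@Q).round(1),'depth z',w[2].round(1),'jig',((w[:2]-o)@Q).round(1))
# two-view heights: top view line vs wrist for plate top corners
print('base depth z',world(c,d,[L(200,300),R(590,290)])[:,2], 'block top', world(c,d,[R(590,540)]))
pickle.dump((o,th),open('jig.pkl','wb'))
```

```text
left edge yaw -6.3447833 at 503.75055 -272.8764 res 2.240816326530612
jig yaw -6.297047241438243 origin [ 470.25344555 -224.90770368]
backL [ 357.9 -256.4] jig [-108.2  -43.6]
backR [ 366.4 -169.4] jig [-109.3   43.8]
frontL [ 682.  -293.3] jig [218.  -44.7]
frontR [ 692.  -204.6] jig [218.2  44.6]
plTL [ 605.7 -264.8] jig [139.  -24.8]
plTR [ 610.8 -216.3] jig [138.8  24. ]
plBL [ 608.7 -264.2] jig [141.9 -23.8]
plBR [ 613.8 -216. ] jig [141.7  24.6]
blkL [ 649.2 -274.8] jig [183.4 -30. ]
blkR [ 655.5 -216.1] jig [183.2  29. ]
floorB plane jig [-74.6  -0.1] depth z 46.1 jig [-74.7  -0.1]
cheekB plane jig [-76.4 -14.6] depth z 65.4 jig [-76.7 -14.6]
cheekB2 plane jig [-66.4 -14.6] depth z 66.0 jig [-66.6 -14.6]
flareB plane jig [-74.  -33.4] depth z 92.7 jig [-74.5 -33.6]
floorF plane jig [75.9 -1.7] depth z 45.7 jig [76.1 -1.7]
cheekF plane jig [ 72.6 -14.5] depth z 45.7 jig [ 80.2 -14.8]
lipB plane jig [-75.3   6. ] depth z 77.7 jig [-74.7   5.7]
lipF plane jig [73.9  5.7] depth z 78.1 jig [72.4  5.5]
lipFtop plane jig [82.2 29.1] depth z 98.3 jig [83.  29.4]
base depth z [14.23291831 14.17063461] block top [[ 663.89744533 -247.49760515   83.65933848]]
```

Jig found: origin (470.3, -224.9), yaw -6.3°, residuals about 1 mm, and depth heights agree with the text. Next I go over the pipe and take a look from there.

{"fn": "drive_tool", "kwargs": {"plan": [[[-1,0,34.5,0,1.3],[-1,0,34.5,0,1.3],[-1,0,34.5,0,1.3],[-1,0,34.5,0,1.3],[-1,0,34.5,0,1.3],[-1,0,34.5,0,1.3],[-1,0,34.5,-6,1.3],[-1,0,34.5,-6,1.3],[-1,0,34.5,-6,1.3],[-1,0,34.5,-6,1.3],[-1,0,34.5,-6,1.3],[-1,0,34.5,-6,1.3],[-1,5,34.5,-6,1.3],[-1,0,34.5,-6,1.3],[-1,0,0,0,0],[-1,0,0,0,0],[-1,0,0,0,0],[-1,0,0,0,0]]]}}

```text
clock: 3.5
position: [519.0, 243.2, 162.7]
ee_rot: [-0.105, 0.994, 0.0, 0.001]
contact_force: [0.3, -0.8, 0.0]
gripper_width: 85.6
grasp_force: 0.0
```

Run:
```python
from h import *
s=read_state(); im,d=get_image('wrist'); im=np.ascontiguousarray(im[:,:,::-1]); cv2.imwrite('pics/w3.png',im); np.save('w3.npy',d); c=cam('wrist',s)
q=Rn.from_quat(s['ee_rot']).as_matrix(); print(s['position'],'yaw line',np.degrees(np.arctan2(-q[1,0],-q[0,0])),s['joints'][5])
hsv=cv2.cvtColor(im,cv2.COLOR_BGR2HSV); m=((hsv[:,:,1]<45)&(hsv[:,:,2]>110)).astype(np.uint8)
# keep pixels whose depth point is near the pipe by height
v,u=np.nonzero(m&(d>0)); W=world(c,d,np.c_[u,v]); k=(W[:,2]>40)&(W[:,2]<72)&(np.hypot(W[:,0]-519,W[:,1]-242)<140)
m2=np.zeros_like(m); m2[v[k],u[k]]=1; n,l,st,_=cv2.connectedComponentsWithStats(m2); i=1+st[1:,4].argmax(); print('area',st[i])
ct=max(cv2.findContours((l==i).astype(np.uint8),0,1)[0],key=cv2.contourArea); b=cv2.boxPoints(cv2.minAreaRect(ct))
e=sorted([(np.linalg.norm(b[j]-b[(j+1)%4]),(b[j]+b[(j+1)%4])/2) for j in range(4)],key=lambda t:t[0])[:2]; e=np.array([x[1] for x in e])
w=onplane(c,e,50); print(e,w,w.mean(0),np.linalg.norm(w[0]-w[1]),np.degrees(np.arctan2(*(w[0]-w[1])[[1,0]])))
f=np.linspace(.15,.85,8)[:,None]; print('top z by depth',world(c,d,e[0]*(1-f)+e[1]*f)[:,2].round(1))
```

```text
[518.98231612 243.15368478 162.6971272 ] yaw line 12.105258491732402 -2.0804566467621646
area [ 306   46   32  266 7551]
[[321.5  46. ]
 [321.5 311. ]] [[397.41892233 217.06878044  50.        ]
 [642.14238369 269.53898763  50.        ]] [519.78065301 243.30388403  50.        ] 250.28522765543482 -167.898647359424
top z by depth [62.5 62.8 62.9 62.3 62.6 62.  62.8 63.2]
```

View pics/w3.png

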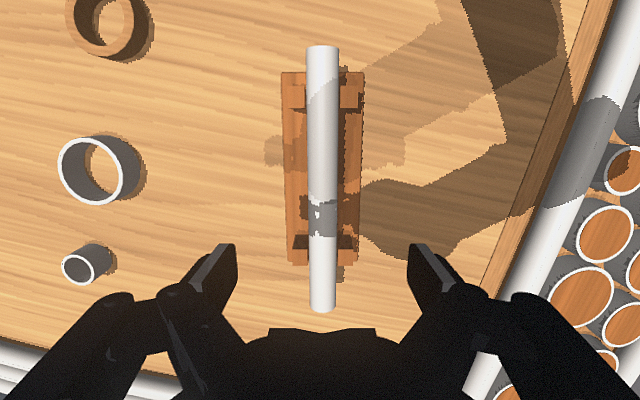

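The wrist view shows the pipe (321,178) vertical between the open fingers, lying along the tool's line (12.1°) and centred, so I descend and grip.

{"fn": "drive_tool", "kwargs": {"plan": [[[-1,0,0,-22,0],[-1,0,0,-22,0],[-1,0,0,-22,0],[-1,0,0,-22,0],[-1,0,0,-22,0],[-1,0,0,-16,0],[-1,0,0,-8,0],[-1,0,0,0,0],[-1,0,0,0,0],[1,0,0,0,0],[1,0,0,0,0],[1,0,0,0,0],[1,0,0,0,0],[1,0,0,0,0],[1,0,0,0,0],[1,0,0,0,0],[1,0,0,0,0],[1,0,0,0,0],[1,0,0,0,0]]]}}

```text
clock: 5.13
position: [518.9, 244.1, 28.3]
ee_rot: [-0.106, 0.994, 0.0, 0.0]
contact_force: [-1.6, 0.9, 5.7]
gripper_width: 25.1
grasp_force: 58.7
```

{"fn": "drive_tool", "kwargs": {"plan": [[[1,0,0,15,0],[1,0,0,30,0],[1,0,0,30,0],[1,0,0,30,0],[1,0,-20,30,-1.3],[1,-3.5,-33,0,-1.3],[1,-3.5,-33,0,-1.3],[1,-3.5,-33,0,-1.3],[1,-3.5,-33,0,-1.3],[1,-3.5,-33,0,-1.3],[1,-3.5,-33,0,-1.3],[1,-3.5,-33,0,-1.3],[1,-3.5,-33,0,-1.3],[1,-3.5,-33,0,-1.3],[1,-3.5,-33,0,-1.3],[1,-3.5,-33,0,-1.3],[1,-3.5,-33,0,-1.3],[1,-3.5,-33,0,-1.4],[1,-3,-20,0,-1.4],[1,0,0,0,0]]]}}

```text
clock: 6.8
position: [468.9, -228.2, 161.6]
ee_rot: [0.068, 0.998, -0.0, -0.001]
contact_force: [-0.1, -0.4, -0.7]
gripper_width: 25.7
grasp_force: 59.1
```

{"fn": "drive_tool", "kwargs": {"plan": [[[1,0,0,0,0],[1,0,0,0,0],[1,0,0,0,0]]]}}

```text
clock: 7.05
position: [470.1, -224.4, 162.3]
ee_rot: [0.065, 0.998, 0.0, -0.0]
contact_force: [-0.3, -0.7, -0.4]
gripper_width: 25.7
grasp_force: 59.1
```

```bash
cat > m.py <<'E'
from h import *
import pickle,sys
o,th=pickle.load(open('jig.pkl','rb')); Q=np.array([[np.cos(th),-np.sin(th)],[np.sin(th),np.cos(th)]])
def st():
    s=read_state(); q=Rn.from_quat(s['ee_rot']).as_matrix()
    print('t',round(s['clock'],2),'tcp',s['position'].round(2),'jig',((s['position'][:2]-o)@Q).round(2),'tcp yaw-jig deg',round(np.degrees(np.arctan2(-q[1,0],-q[0,0])-th),2),'tool z',q[:,2].round(3),'F jig',(s['contact_force'][:2]@Q).round(1),s['contact_force'][2].round(1),'w',round(s['gripper_width'],1),'g',round(s['grasp_force'],1)); return s
E
python3 - <<'E'
from m import *
s=st(); c=cam('wrist',s); im,d=get_image('wrist'); im=np.ascontiguousarray(im[:,:,::-1]); cv2.imwrite('pics/w4.png',im)
hsv=cv2.cvtColor(im,cv2.COLOR_BGR2HSV); z=s['position'][2]+20
v,u=np.nonzero((hsv[:,:,1]<60)&(hsv[:,:,2]>60)&(d>0)); W=world(c,d,np.c_[u,v])
J=np.c_[(W[:,:2]-o)@Q,W[:,2]]; k=(np.abs(J[:,2]-z)<30)&(np.abs(J[:,1])<25)&(np.abs(J[:,0])<140); J=J[k]; print(len(J),J.min(0),J.max(0))
for a in range(-120,125,20):
    b=J[np.abs(J[:,0]-a)<5]
    if len(b)>5: print(a,'top z',np.percentile(b[:,2],95).round(1),'y mid',((np.percentile(b[:,1],2)+np.percentile(b[:,1],98))/2).round(1),len(b))
im2,d2=get_image('side'); cv2.imwrite('pics/s4.png',im2[:,:,::-1])
im3,d3=get_image('top'); cv2.imwrite('pics/t4.png',im3[:,:,::-1])
E
```

```text
t 7.05 tcp [ 470.08 -224.42  162.31] jig [-0.23  0.46] tcp yaw-jig deg -1.17 tool z [-0.  0. -1.] F jig [-0.2 -0.7] -0.4 w 25.7 g 59.1
21727 [-111.30080449  -22.77899559  166.00107122] [ 28.99321047  21.13392784 209.64483473]
-100 top z 197.6 y mid 2.2 2228
-80 top z 197.5 y mid 2.0 1992
-60 top z 197.4 y mid 1.6 1739
-40 top z 197.3 y mid 1.2 1512
-20 top z 197.2 y mid 0.6 1304
0 top z 197.3 y mid 0.1 1101
20 top z 197.2 y mid -0.1 881
```

View pics/w4.png

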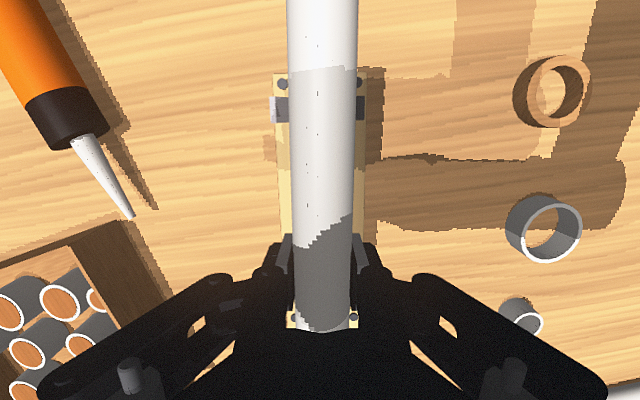

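The wrist view shows the pipe held straight along the jig, level, with its middle at about jig y 0.2. The yaw is 1.2° off because I over-counted the turns. I correct that and descend to just above the jaw.

{"fn": "drive_tool", "kwargs": {"plan": [[[1,0,0,0,1.2],[1,0,0,-15,0],[1,0,0,-15,0],[1,0,0,-15,0],[1,0,0,-12,0],[1,0,0,0,0],[1,0,0,0,0],[1,0,0,0,0]]]}}

```text
clock: 7.87
position: [470.8, -225.2, 106.3]
ee_rot: [0.055, 0.998, -0.0, 0.001]
contact_force: [0.9, 0.2, -0.4]
gripper_width: 25.1
grasp_force: 59.1
```

Run:
```python
from m import *
st()
```

```text
t 7.87 tcp [ 470.82 -225.23  106.31] jig [ 0.6  -0.26] tcp yaw-jig deg 0.02 tool z [ 0.001 -0.001 -1.   ] F jig [0.9 0.3] -0.4 w 25.1 g 59.1
```

{"fn": "drive_tool", "kwargs": {"plan": [[[1,0,0,-8,0],[1,0,0,-8,0],[1,0,0,-6,0],[1,0,0,-4,0],[1,0,0,-4,0],[1,0,0,-4,0],[1,0,0,-4,0],[1,0,0,-4,0],[1,0,0,-4,0],[1,0,0,-4,0],[1,0,0,-4,0],[1,0,0,-4,0],[1,0,0,0,0],[1,0,0,0,0],[1,0,0,0,0]]]}}

```text
clock: 9.12
position: [469.2, -224.7, 46.3]
ee_rot: [0.055, 0.998, 0.0, -0.001]
contact_force: [1.0, -2.3, -7.2]
gripper_width: 25.5
grasp_force: 59.3
```

Run:
```python
from m import *
st()
```

```text
t 9.12 tcp [ 469.17 -224.71   46.27] jig [-1.1   0.07] tcp yaw-jig deg -0.07 tool z [-0.002  0.001 -1.   ] F jig [ 1.2 -2.2] -7.2 w 25.5 g 59.3
```

{"fn": "drive_tool", "kwargs": {"plan": [[[1,0,0,-2,0],[1,0,0,-2,0],[1,0,0,-2,0],[1,0,0,-1.5,0],[1,0,0,0,0],[1,0,0,0,0],[1,0,0,0,0]]]}}

```text
clock: 9.7
position: [470.3, -225.2, 40.2]
ee_rot: [0.055, 0.998, -0.0, 0.0]
contact_force: [0.3, -0.0, -0.7]
gripper_width: 25.5
grasp_force: 59.7
```

Run:
```python
from m import *
st()
```

```text
t 9.7 tcp [ 470.27 -225.19   40.23] jig [ 0.05 -0.28] tcp yaw-jig deg -0.03 tool z [ 0. -0. -1.] F jig [0.3 0. ] -0.7 w 25.5 g 59.7
```

{"fn": "drive_tool", "kwargs": {"plan": [[[1,0,0,-1,0],[1,0,0,-0.5,0],[1,0,0,0,0],[1,0,0,0,0],[1,0,0,0,0]]]}}

```text
clock: 10.12
position: [470.1, -225.3, 38.5]
ee_rot: [0.055, 0.998, -0.0, 0.0]
contact_force: [0.4, 0.0, -1.0]
gripper_width: 25.4
grasp_force: 59.7
```

Run:
```python
from m import *
s=st(); im,d=get_image('side'); c=cam('side')
cv2.imwrite('pics/s5.png',im[:,:,::-1]); a=cv2.resize(im[100:195,225:385,::-1],None,fx=5,fy=5,interpolation=2); cv2.imwrite('pics/s5c.png',a)
```

```text
t 10.12 tcp [ 470.09 -225.26   38.51] jig [-0.13 -0.37] tcp yaw-jig deg -0.05 tool z [ 0. -0. -1.] F jig [0.4 0.1] -1.0 w 25.4 g 59.7
```

View pics/s5c.png

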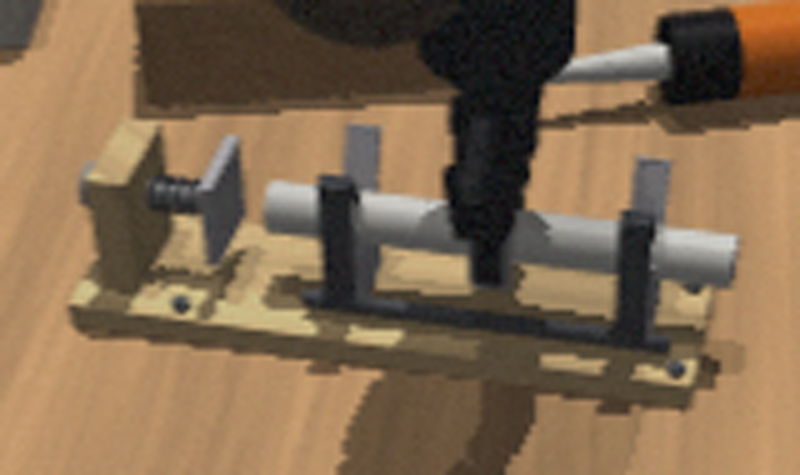

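The side view shows the pipe through both forks, with jaw arms upright at (340,240) and (635,280) and the pipe end (270,208) short of the plate (225,200). I feel for the floor next.

{"fn": "drive_tool", "kwargs": {"plan": [[[1,0,0,-0.5,0],[1,0,0,-0.5,0],[1,0,0,0,0],[1,0,0,0,0],[1,0,0,0,0]]]}}

```text
clock: 10.58
position: [470.2, -225.3, 38.2]
ee_rot: [0.055, 0.998, -0.0, 0.0]
contact_force: [-1.7, 1.1, 5.2]
gripper_width: 25.5
grasp_force: 60.5
```

Run:
```python
from m import *
st()
```

```text
t 10.58 tcp [ 470.18 -225.28   38.23] jig [-0.04 -0.37] tcp yaw-jig deg -0.03 tool z [ 0. -0. -1.] F jig [-1.8  0.9] 5.2 w 25.5 g 60.5
```

The floor is felt at TCP z of about 38.3 (5 N). I ease up 0.6 mm and slide along the jig's x in short steps of (0.994, -0.110).

{"fn": "drive_tool", "kwargs": {"plan": [[[1,0,0,0.6,0],[1,0,0,0,0],[1,0,0,0,0],[1,2,-0.22,0,0],[1,2,-0.22,0,0],[1,2,-0.22,0,0],[1,2,-0.22,0,0],[1,2,-0.22,0,0],[1,2,-0.22,0,0],[1,2,-0.22,0,0],[1,2,-0.22,0,0],[1,0,0,0,0],[1,0,0,0,0],[1,0,0,0,0]]]}}

```text
clock: 11.75
position: [485.8, -227.1, 38.2]
ee_rot: [0.055, 0.998, -0.0, -0.0]
contact_force: [-2.7, 0.0, 4.4]
gripper_width: 25.8
grasp_force: 60.4
```

Run:
```python
from m import *
st()
```

```text
t 11.75 tcp [ 485.78 -227.14   38.22] jig [15.68 -0.52] tcp yaw-jig deg -0.04 tool z [-0.001 -0.    -1.   ] F jig [-2.7 -0.3] 4.4 w 25.8 g 60.4
```

{"fn": "drive_tool", "kwargs": {"plan": [[[1,0,0,0.5,0],[1,1,-0.11,0,0],[1,1,-0.11,0,0],[1,1,-0.11,0,0],[1,0,0,0,0],[1,0,0,0,0],[1,0,0,0,0]]]}}

```text
clock: 12.33
position: [489.1, -227.3, 38.4]
ee_rot: [0.055, 0.998, 0.0, -0.0]
contact_force: [0.2, 0.1, -0.6]
gripper_width: 25.5
grasp_force: 60.2
```

Run:
```python
from m import *
st()
```

```text
t 12.33 tcp [ 489.14 -227.25   38.42] jig [19.03 -0.26] tcp yaw-jig deg -0.04 tool z [-0.  0. -1.] F jig [0.1 0.1] -0.6 w 25.5 g 60.2
```

{"fn": "drive_tool", "kwargs": {"plan": [[[1,1,-0.11,0,0],[1,1,-0.11,0,0],[1,1,-0.11,0,0],[1,0,0,0,0],[1,0,0,0,0],[1,0,0,0,0]]]}}

```text
clock: 12.83
position: [492.1, -227.7, 38.6]
ee_rot: [0.055, 0.998, 0.0, 0.0]
contact_force: [-0.4, -0.3, -0.8]
gripper_width: 25.3
grasp_force: 60.2
```

Run:
```python
from m import *
st()
```

```text
t 12.83 tcp [ 492.08 -227.67   38.58] jig [22.   -0.35] tcp yaw-jig deg -0.05 tool z [ 0.  0. -1.] F jig [-0.4 -0.3] -0.8 w 25.3 g 60.2
```

{"fn": "drive_tool", "kwargs": {"plan": [[[1,1,-0.11,0,0],[1,1,-0.11,0,0],[1,1,-0.11,0,0],[1,0,0,0,0],[1,0,0,0,0],[1,0,0,0,0]]]}}

```text
clock: 13.33
position: [494.2, -227.9, 38.4]
ee_rot: [0.055, 0.998, 0.0, -0.001]
contact_force: [-2.8, 1.2, 0.3]
gripper_width: 25.2
grasp_force: 60.2
```

Run:
```python
from m import *
st()
```

```text
t 13.33 tcp [ 494.25 -227.88   38.36] jig [24.18 -0.33] tcp yaw-jig deg -0.06 tool z [-0.002  0.    -1.   ] F jig [-2.9  0.9] 0.3 w 25.2 g 60.2
```

Contact with the plate is at jig x of about 23 (2.9 N). The target is about x 35.6, so I go on 8 mm, then look.

{"fn": "drive_tool", "kwargs": {"plan": [[[1,1,-0.11,0,0],[1,1,-0.11,0,0],[1,1,-0.11,0,0],[1,1,-0.11,0,0],[1,1,-0.11,0,0],[1,1,-0.11,0,0],[1,1,-0.11,0,0],[1,1,-0.11,0,0],[1,0,0,0,0],[1,0,0,0,0],[1,0,0,0,0]]]}}

```text
clock: 14.25
position: [500.1, -228.5, 38.3]
ee_rot: [0.056, 0.998, 0.0, -0.003]
contact_force: [-8.6, 1.6, 4.8]
gripper_width: 25.6
grasp_force: 60.4
```

Run:
```python
from m import *
st()
```

```text
t 14.25 tcp [ 500.12 -228.54   38.3 ] jig [30.08 -0.33] tcp yaw-jig deg -0.07 tool z [-0.006  0.001 -1.   ] F jig [-8.7  0.6] 4.8 w 25.6 g 60.4
```

{"fn": "drive_tool", "kwargs": {"plan": [[[1,0,0,0.6,0],[1,1,-0.11,0,0],[1,1,-0.11,0,0],[1,1,-0.11,0,0],[1,1,-0.11,0,0],[1,1,-0.11,0,0],[1,0,0,0,0],[1,0,0,0,0],[1,0,0,0,0]]]}}

```text
clock: 15.0
position: [503.3, -228.8, 38.3]
ee_rot: [0.056, 0.998, 0.001, -0.005]
contact_force: [-12.4, 2.6, 4.7]
gripper_width: 25.6
grasp_force: 60.4
```

Run:
```python
from m import *
s=st()
# plate travel from side & top views: before (pics/*0.png) vs now
for n,roi in (('side',(105,190,225,385)),('top',(100,260,375,445))):
    im,d=get_image(n); im=im[:,:,::-1]; cv2.imwrite(f'pics/{n}6.png',im)
a=cv2.imread('pics/side0.png')[105:185,230:310];b=cv2.imread('pics/side6.png')[105:185,230:310]
cv2.imwrite('pics/cmp.png',cv2.resize(np.hstack([a,b]),None,fx=5,fy=5,interpolation=2))
```

```text
t 15.0 tcp [ 503.27 -228.84   38.31] jig [33.25 -0.28] tcp yaw-jig deg -0.11 tool z [-0.01   0.002 -1.   ] F jig [-12.6   1.3] 4.7 w 25.6 g 60.4
```

View pics/cmp.png

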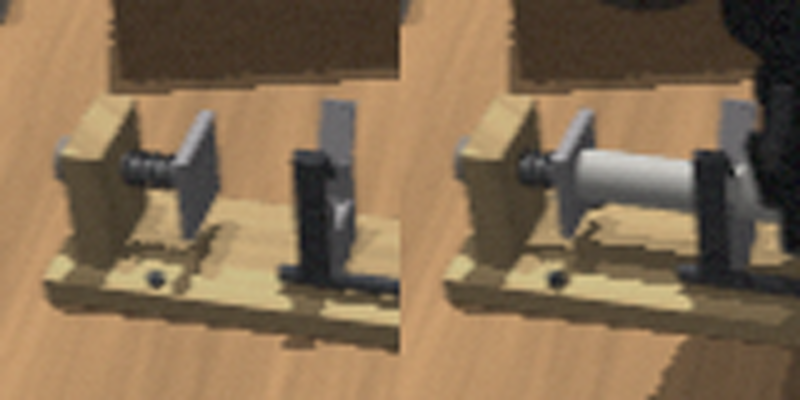

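The plate (right half, (575,165)) has moved left towards its block, with the pipe home and the jaw arm upright. Now I put a number on the plate's travel from the two fixed views.

Run:
```python
from m import *
def jw(x,y,z): return np.r_[o+Q@[x,y],z]
for n in('side','top'):
    c=cam(n); a=cv2.imread(f'pics/{n}0.png');b=cv2.imread(f'pics/{n}6.png')
    p=proj(c,[jw(140,y,z) for y in(-25,25) for z in(76,85)]+[jw(148,y,85) for y in(-25,25)]); u0,v0=np.floor(p.min(0)).astype(int)-2; u1,v1=np.ceil(p.max(0)).astype(int)+2
    up=lambda i:cv2.resize(i,None,fx=10,fy=10,interpolation=cv2.INTER_CUBIC)
    m=12; T=up(a[v0:v1,u0:u1]); S=up(b[v0-m:v1+m,u0-m:u1+m]); r=cv2.matchTemplate(S,T,cv2.TM_CCOEFF_NORMED); _,k,_,l=cv2.minMaxLoc(r)
    sh=np.array(l)/10-m; e=(proj(c,[jw(150,0,85)])-proj(c,[jw(140,0,85)]))[0]/10
    print(n,'shift px',sh,'score',round(k,2),'px/mm',e.round(3),'travel mm',round(float(sh@e/(e@e)),1),'cross px',round(float(np.cross(e,sh)/np.linalg.norm(e)),2))
```

```text
side shift px [-4.4 -0.4] score 0.66 px/mm [-0.375 -0.044] travel mm 11.7 cross px -0.11
top shift px [ 0.4 -4.9] score 0.67 px/mm [ 0.03  -0.421] travel mm 11.7 cross px 0.05<stdin>:9: DeprecationWarning: Arrays of 2-dimensional vectors are deprecated. Use arrays of 3-dimensional vectors instead. (deprecated in NumPy 2.0)
```

Both views give about 11.7 mm of travel (11.4 N). The wrist force less friction gives about 11 N. I nudge it slightly and hold.

{"fn": "drive_tool", "kwargs": {"plan": [[[1,0.8,-0.09,0.2,0],[1,0,0,0,0],[1,0,0,0,0],[1,0,0,0,0],[1,0,0,0,0],[1,0,0,0,0],[1,0,0,0,0],[1,0,0,0,0],[1,0,0,0,0],[1,0,0,0,0],[1,0,0,0,0],[1,0,0,0,0],[1,0,0,0,0],[1,0,0,0,0],[1,0,0,0,0],[1,0,0,0,0],[1,0,0,0,0],[1,0,0,0,0],[1,0,0,0,0],[1,0,0,0,0]]]}}

```text
clock: 16.77
position: [503.6, -228.9, 38.3]
ee_rot: [0.056, 0.998, 0.001, -0.006]
contact_force: [-11.5, 2.6, 4.1]
gripper_width: 26.0
grasp_force: 60.4
```

{"fn": "drive_tool", "kwargs": {"plan": [[[1,0,0,0,0],[1,0,0,0,0],[1,0,0,0,0],[1,0,0,0,0],[1,0,0,0,0],[1,0,0,0,0],[1,0,0,0,0],[1,0,0,0,0],[1,0,0,0,0],[1,0,0,0,0],[1,0,0,0,0],[1,0,0,0,0]]]}}

```text
clock: 17.77
position: [503.7, -228.9, 38.3]
ee_rot: [0.056, 0.998, 0.001, -0.006]
contact_force: [-12.1, 2.7, 3.8]
gripper_width: 25.6
grasp_force: 60.4
```

Run:
```python
from m import *
s=st()
f=-(s['contact_force'][:2]@Q)[0]
if 10<f<16.5 and s['grasp_force']>40: print(job_done())
```

```text
t 17.77 tcp [ 503.65 -228.88   38.33] jig [33.63 -0.28] tcp yaw-jig deg -0.12 tool z [-0.011  0.002 -1.   ] F jig [-12.3   1.4] 3.8 w 25.6 g 60.4
the job is handed in; nothing more can be done
None
```

I handed the job in with the pipe home in both forks, the jaw arms upright over it in the last side view, and the gripper still holding and pushing; I held it there for about 2.5 s. I read the push on the end plate as roughly 11 to 12 N, from about 11.7 mm of plate travel just before a last small nudge and 12.3 N at the wrist at the end. No verdict came back.

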